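# Find the unlocked box and hold its lid half open

### The arm

A 7-joint arm with a two-finger parallel gripper is mounted at the origin on a cart in front of the work surface, level with it; the furniture and walls round the work are solid. World frame = base frame: x ahead of the robot, y to its left, z up, the work surface at z = 0. Lengths are in m, angles in rad, forces in N, time in s.
With the tool pointing down it reaches from about 0.425 to 0.95 m from the base axis. Payload 16.7 kg.
Tool frame: the origin (TCP) lies midway between the tips of the shut fingers; the grasp point (between the pads) lies 19 mm behind it; z points along the fingers, y is the line along which they close (so a half turn about z gives the same grasp; the last joint's range is limited). The gripper opens to 94 mm and grips with 3 to 60 N. Pads are 16 mm wide; open, the fingers measure 119 mm over their backs; the gripper's body (75 mm by 177 mm) begins 78 mm behind the grasp point.
Start: joints at [-1.276, 0.426, 0.074, 1.606, -0.034, 1.111, -0.067], TCP at [0.29, 0.609, 0.205] pointing down, gripper open.
Joint ranges: [-2.85, 2.85], [-0.5, 2.14], [-1.23, 1.37], [0.21, 2.46], [-1.02, 4.16], [0.16, 2.05], [-2.73, 2.73]. Speed limits (rad/s): [1.89, 1.89, 2.39, 2.39, 3.01, 3.01, 3.01].

### API

Orientations are given as a rotation vector (axis times angle).
In Python, from workcell import observe, eyes, order gives the robot as it stands.
- The arm moves only by the tool send_rows, never from a script. Its argument "steps" is a list of rows, each an object with "claw": the finger opening in mm, from 0 to 94; "xyz": the shift along the tool's x, y, z in mm, a list of three; "rotation": the turn, a rotation vector about the tool's x, y, z in degrees, a list of three. In form: [{"claw": claw, "xyz": [x, y, z], "rotation": [rx, ry, rz]}, ...]. A call has 1 to 8 rows; each row is the pose to reach, as a shift and turn from the pose commanded when the call began, along the tool's axes at that moment; what a row does not reach only later rows make up. A row lasts 1/12 s, in which the tool goes at most 41.7 mm and 7.16 degrees, less where a joint would pass 70% of its speed; a pose out of reach is approached as far as the arm can. A call with a gripper value outside its range is refused whole. The fingers move at their own pace and stop on an object; "newtons" is the grip in N (left out, the last holds). Time passes only in rows, so rows that repeat a pose let the fingers close. It gives the time, the measured TCP pose, the force, the opening and the grip force at its end, in the units of the state.
- observe(): the state, without advancing time (a new reading comes with each control period).
- eyes.snapshot(name): name is "side" or "top" or "wrist"; returns a dict with "frame" (420x560x3 uint8, blue, green, red), "fx", "fy", "cx", "cy" (pixels), "R" (3x3) and "t" (3): a world point X has camera coordinates R X + t. Camera axes: x right, y down, z forward; pixel columns grow to the right and rows downward; lengths in m; the calibration is good to about 2 mm. A picture is of the moment at which its call begins. There is no depth.
- order.close_job(): hands the job in; it is judged then, once.
The state is a dict: "time": time; "qpos": joint angles; "joint_velocities": joint speeds; "joint_efforts": joint torques, N m; "eef_pos": TCP position; "ee_rot": TCP orientation; "ft_force": force on the tool from outside, world axes, zero at the start; "moment": the same for the moment, N m; "width": finger opening in m; "finger_force": force on a finger pad.
Only numpy, scipy, OpenCV 4.12 (cv2) and the standard library are available. Lean on these libraries where they do the work, as an engineer would, in place of code of your own. Each camera call takes 0.05 s, during which the arm holds its last target. There are 200 camera calls.

### The job

One of the two blue lock boxes on the desk is locked and the other is not, and they look the same: pull gently at the black tabs to feel which lid gives, without pulling the locked box up off the desk. Lift the unlocked lid to 45 degrees and hold it there, still in the fingers, so that I can reach in below it; its spring would snap it shut, so finish while holding it and do not let go. Leave the locked box closed and let go of it; both boxes and the other things stay where they are.

Things in the scene. Friction and masses are not known exactly. Their poses are not given: they have to be found in the camera images.
- box_a: one of two outwardly identical blue steel lock boxes, 2.5 kg, stands loose on the desk; 130 deep (x) x 150 wide (y) x 75 high without its lid, lock in the front. Origin: centre of the underside; x points from its front to its hinge side, y along the hinge, z up. It may be the locked or the unlocked one; only pulling tells.
- lid_a_tab (a point): gripping point of the black pull tab of box_a's lid, mid-thickness and mid-width. The tab sticks out 38 forward of the box's front face in the lid's plane, is 24 wide (along the box's y), 12 thick; this point is 24 in front of that face, 14 from the tab's outer end and, lid closed, 81 above the desk. Pinched across its width, the tab can pivot between the fingers.
- lid_a_hinge (a point): middle of the hinge line of box_a's lid, at the upper far edge of the box, 75 above the desk, 154 behind the tab's gripping point; the hinge runs along the box's y.
- lid_a (a joint): angle of box_a's 10 mm thick lid, rad: 0 closed, grows as the tab is lifted (positive turn about the box's y). An unlocked lid opens to 1.5 against weight and spring (2.5 to 6 N at the tab up to 45 degrees) and snaps shut if let go; a locked one only flexes some 4 mm at the tab, then (from about 10 N) the box's front lifts off the desk.
- box_b: one of two outwardly identical blue steel lock boxes, 2.5 kg, stands loose on the desk; 130 deep (x) x 150 wide (y) x 75 high without its lid, lock in the front. Origin: centre of the underside; x points from its front to its hinge side, y along the hinge, z up. It may be the locked or the unlocked one; only pulling tells.
- lid_b_tab (a point): gripping point of the black pull tab of box_b's lid, mid-thickness and mid-width. The tab sticks out 38 forward of the box's front face in the lid's plane, is 24 wide (along the box's y), 12 thick; this point is 24 in front of that face, 14 from the tab's outer end and, lid closed, 81 above the desk. Pinched across its width, the tab can pivot between the fingers.
- lid_b_hinge (a point): middle of the hinge line of box_b's lid, at the upper far edge of the box, 75 above the desk, 154 behind the tab's gripping point; the hinge runs along the box's y.
- lid_b (a joint): angle of box_b's 10 mm thick lid, rad: 0 closed, grows as the tab is lifted (positive turn about the box's y). An unlocked lid opens to 1.5 against weight and spring (2.5 to 6 N at the tab up to 45 degrees) and snaps shut if let go; a locked one only flexes some 4 mm at the tab, then (from about 10 N) the box's front lifts off the desk.
- stapler: black stapler, 36x132x47, stands beside the boxes; origin centre of underside, length along its y; bystander
- ink_bottle: dark blue ink bottle with black cap, 48x48x56; origin centre of underside; bystander
- magnifier: magnifying glass with black handle lying flat, 81x172x13; origin centre of underside; bystander
- notebook: dark green notebook lying flat, 141x91x14; origin centre of underside; bystander
Things that resemble listed ones, but are neither listed nor needed, are in the scene too. Leave any turquoise look-alike of the box_a alone.

How it is judged:
At the end, for the whole second after the job is handed in: The unlocked lid stands still at 45 degrees (39 to 51), held by the fingers (contact of more than 0.5 N); the other lid is closed and that box untouched; both boxes stand flat on the desk and, like stapler, ink bottle, magnifier and notebook, are within 30 mm of where they were (((value of joint lid_a between 0.68 and 0.89 rad and velocity of joint lid_a between -0.1 and 0.1 rad/s and contact force between the fingers and box_a above 0.5 N and value of joint lid_b below 0.02 rad and contact force between each of the arm, the fingers and box_b below 0.3 N) or (value of joint lid_b between 0.68 and 0.89 rad and velocity of joint lid_b between -0.1 and 0.1 rad/s and contact force between the fingers and box_b above 0.5 N and value of joint lid_a below 0.02 rad and contact force between each of the arm, the fingers and box_a below 0.3 N)) and angle between each of box_a, box_b's own z axis and vertical below 0.03 rad and distance of each of box_a, box_b, stapler, ink_bottle, magnifier, notebook from where it was at the start of the episode below 0.03 m); the arm keeps its last pose, push and grip.
It fails at once if a box is pulled up off the desk (tipped more than 4.6 degrees, its tab some 12 mm up) (angle between any of box_a, box_b's own z axis and vertical above 0.08 rad).
It fails at once if a box is dragged more than 30 mm (distance of any of box_a, box_b from where it was at the start of the episode above 0.03 m).
It fails at once if the stapler, ink bottle, magnifier or notebook is pushed more than 30 mm (distance of any of stapler, ink_bottle, magnifier, notebook from where it was at the start of the episode above 0.03 m).
It also fails if it takes over 51 s, if anything falls off the work surface, if the arm or the gripper's body presses on something with over 40 N, if the wrist force passes 120 N, or if a joint passes its speed limit or range.

## Working session

There is one attempt and no reset: what is moved stays moved. The work goes in short steps, Python scripts to look and compute and a tool call to move; the robot and the scene stay as the last step left them, time stands still between calls to the robot, and variables do not carry over. Pictures are saved under pics/ and viewed, at most 10 in all, crops included, and the job is handed in when it is done.

Besides the shell and the picture viewer there is one more tool, called after ">>>" as name(argument=value, ...) on one line, values as JSON. send_rows: Moves the arm, as the interface text tells. Its arguments: {"type":"object","properties":{"steps":{"type":"array","items":{"type":"object","properties":{"claw":{"type":"number"},"xyz":{"type":"array","items":{"type":"number"}},"rotation":{"type":"array","items":{"type":"number"}}}}},"newtons":{"type":"number"}},"required":["steps"]}

```bash
mkdir -p pics
python3 - <<'E'
from workcell import observe, eyes, order
import cv2,numpy as np,pickle
s=observe();print({k:np.round(v,3).tolist() for k,v in s.items()})
d={}
for n in("side","top","wrist"):
    d[n]=eyes.snapshot(n);print(n,d[n]["fx"],d[n]["cx"],d[n]["cy"],np.round(d[n]["R"],3).tolist(),np.round(d[n]["t"],3))
pickle.dump(d,open("s0.pkl","wb"))
cv2.imwrite("pics/top0.png",d["top"]["frame"]);cv2.imwrite("pics/side0.png",d["side"]["frame"])
E
```

```text
{'time': 0.0, 'qpos': [-1.276, 0.427, 0.074, 1.607, -0.034, 1.111, -0.067], 'joint_velocities': [-0.001, -0.001, 0.002, 0.001, 0.002, 0.0, 0.001], 'joint_efforts': [-0.001, -93.583, 3.666, -45.42, -0.049, 0.02, 0.0], 'eef_pos': [0.29, 0.609, 0.205], 'ee_rot': [-0.693, -3.064, 0.002], 'ft_force': [-0.417, -0.018, 0.522], 'moment': [-0.04, -0.008, -0.014], 'finger_force': 0.0, 'width': 0.094}
side 544.0050043236123 282.45925045314937 209.69024171177844 [[0.078, 0.997, 0.008], [0.849, -0.062, -0.525], [-0.523, 0.047, -0.851]] [-0.049 -0.403  2.136]
top 419.81109242344155 271.60496120466763 213.1259182759971 [[-0.02, -1.0, -0.006], [-0.997, 0.021, -0.076], [0.076, 0.005, -0.997]] [0.044 0.548 1.157]
wrist 320.0808644445993 280.58896657055686 214.85665209672254 [[0.431, 0.902, -0.002], [0.875, -0.417, 0.247], [0.222, -0.108, -0.969]] [-0.673 -0.026  0.39 ]
```

View pics/top0.png

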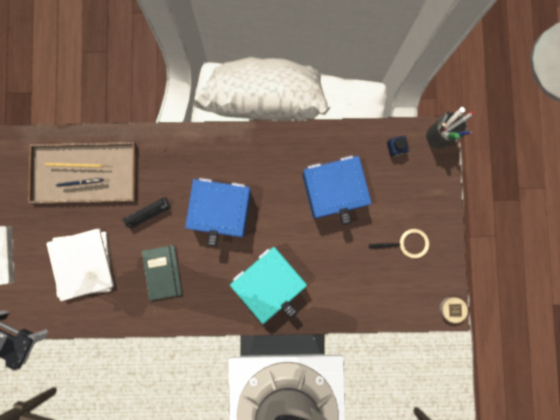

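View pics/side0.png

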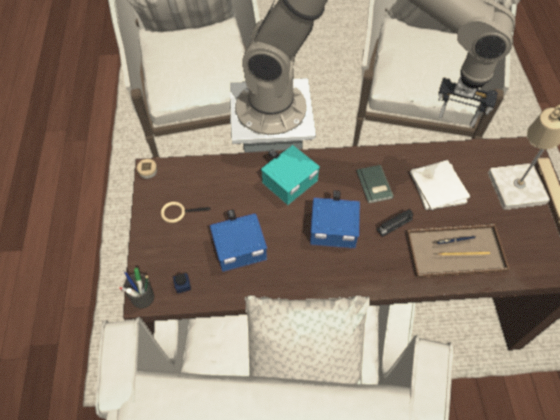

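The top view shows three similar boxes. The blue ones are at px (218,208), tab ~(213,240), and (337,187), tab ~(346,216). The turquoise one at (268,286) is the look-alike and stays untouched. The stapler is at (147,213), the notebook at (161,273), the ink bottle at (398,146) and the magnifier at (405,244). Next I'll measure the lids and tabs in both views and make one enlarged crop to confirm.

```bash
cat > h.py <<'E'
import numpy as np,cv2
def ray(c,u,v):
    d=c["R"].T@np.array([(u-c["cx"])/c["fx"],(v-c["cy"])/c["fy"],1.]);o=-c["R"].T@c["t"];return o,d/np.linalg.norm(d)
def onz(c,p,z):
    o,d=ray(c,*p);return o+d*(z-o[2])/d[2]
def tri(c1,p1,c2,p2):
    o1,d1=ray(c1,*p1);o2,d2=ray(c2,*p2)
    k=np.linalg.lstsq(np.c_[d1,-d2],o2-o1,rcond=None)[0];a=o1+k[0]*d1;b=o2+k[1]*d2
    return (a+b)/2,np.linalg.norm(a-b)
def proj(c,X):
    q=c["R"]@X+c["t"];return np.array([c["fx"]*q[0]/q[2]+c["cx"],c["fy"]*q[1]/q[2]+c["cy"]])
E
python3 - <<'E'
import pickle;from h import *
d=pickle.load(open("s0.pkl","rb"))
for n in("top","side"):
    c=d[n];hsv=cv2.cvtColor(c["frame"],cv2.COLOR_BGR2HSV)
    m=cv2.inRange(hsv,(104,120,60),(125,255,255))
    m=cv2.morphologyEx(m,cv2.MORPH_CLOSE,np.ones((5,5)))
    print(n,"cam",np.round(-c["R"].T@c["t"],3))
    for k in cv2.findContours(m,0,2)[0]:
        if cv2.contourArea(k)<500: continue
        ap=cv2.approxPolyDP(cv2.convexHull(k),4,True)[:,0]
        print(cv2.contourArea(k),ap.tolist());print(np.round([onz(c,p,.085)[:2] for p in ap],3).tolist())
a=cv2.resize(d["top"]["frame"][140:260,170:385],None,fx=3.6,fy=3.6,interpolation=2)
b=cv2.resize(d["side"]["frame"][180:275,195:375],None,fx=3.0,fy=1.7,interpolation=2)
b=cv2.resize(d["side"]["frame"][185:245,210:360],None,fx=774/150,fy=774/150,interpolation=2)
cv2.imwrite("pics/crop.png",a)
o=np.vstack([cv2.resize(a,(560,312)),cv2.resize(b,(560,224))]);cv2.imwrite("pics/crop1.png",o)
E
```

```text
top cam [0.459 0.027 1.196]
2745.0 [[194, 180], [248, 188], [241, 236], [186, 227]]
[[0.637, 0.238], [0.613, 0.094], [0.485, 0.114], [0.512, 0.26]]
2745.5 [[358, 157], [370, 202], [315, 217], [304, 170]]
[[0.69, -0.202], [0.568, -0.23], [0.531, -0.083], [0.658, -0.057]]
side cam [ 1.463 -0.078  1.607]
2100.0 [[255, 215], [265, 257], [223, 269], [211, 225]]
[[0.542, -0.084], [0.697, -0.061], [0.728, -0.192], [0.569, -0.228]]
2004.5 [[314, 199], [358, 203], [354, 246], [311, 242]]
[[0.494, 0.115], [0.52, 0.259], [0.679, 0.222], [0.655, 0.088]]
```

View pics/crop1.png

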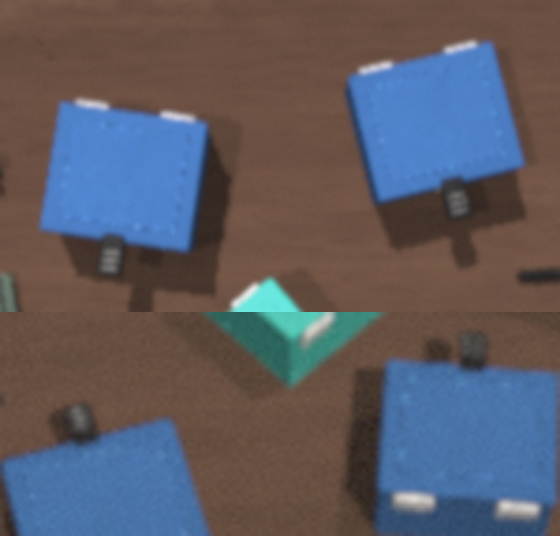

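The crop confirms two blue boxes with black tabs. In top pixels the left tab is at ≈(212.6,238.7) and the right at ≈(345,216). In the side view they are at ≈(336.7,194.6) and (231.2,213.9). The turquoise box is clearly different.

Run:
```python
import pickle;from h import *
from scipy.spatial.transform import Rotation as Ro
d=pickle.load(open("s0.pkl","rb"));t,s=d["top"],d["side"]
for n,F,tab in(("L",[((186,227),(358,203)),((241,236),(314,199))],((212.6,238.7),(336.7,194.6))),
           ("R",[((315,217),(255,215)),((370,202),(211,225))],((345.1,216.),(231.2,213.9)))):
    P=[]
    for a,b in F:
        p,e=tri(t,a,s,b);P.append(p);print(n,"front corner",np.round(p,3),"gap",round(e,4))
    q,e=tri(t,tab[0],s,tab[1]);print(n,"tab",np.round(q,3),"gap",round(e,4), "width",np.linalg.norm((P[0]-P[1])[:2]))
# from top corners at z=.085: pose of lids
for n,C in(("L",[[.637,.238],[.613,.094],[.485,.114],[.512,.26]]),("R",[[.658,-.057],[.69,-.202],[.568,-.23],[.531,-.083]])):
    C=np.array(C);c=C.mean(0);
    y=(C[0]-C[1])+(C[3]-C[2]);y/=np.linalg.norm(y);x1=(C[0]-C[3])+(C[1]-C[2]);x1/=np.linalg.norm(x1)
    x=np.array([y[1],-y[0]])+x1;x/=np.linalg.norm(x)
    print(n,"c",c,"yaw",np.degrees(np.arctan2(x[1],x[0])),np.degrees(np.arctan2(x1[1],x1[0])),"tab pt",c-x*(.065+.024),"hinge",c+x*.065)
R=Ro.from_rotvec([-0.693,-3.064,0.002]).as_matrix();print(R.round(3))
for n in("wrist",):
    c=d[n];cc=-c["R"].T@c["t"];print("cam in tool",R.T@(cc-np.array([.29,.609,.205])))
```

```text
L front corner [0.513 0.262 0.072] gap 0.0009
L front corner [0.485 0.116 0.072] gap 0.0012
L tab [0.48  0.192 0.081] gap 0.0031 width 0.14852053701051332
R front corner [ 0.532 -0.084  0.069] gap 0.0
R front corner [ 0.568 -0.229  0.085] gap 0.0022
R tab [ 0.532 -0.162  0.086] gap 0.0008 width 0.14898223613007644
L c [0.56175 0.1765 ] yaw -9.699878917259879 -9.425594149265875 tab pt [0.47402236 0.19149537] hinge [0.62582075 0.16554833]
R c [ 0.61175 -0.143  ] yaw 12.765651476673854 12.236111509416336 tab pt [ 0.5249499  -0.16266578] hinge [ 0.67514333 -0.12863735]
[[-0.903  0.43  -0.   ]
 [ 0.43   0.903 -0.001]
 [-0.    -0.001 -1.   ]]
cam in tool [ 0.07016062 -0.00115853 -0.178356  ]
```

>>> send_rows(steps=[{"claw":60,"xyz":[-28,-24,4],"rotation":[0,0,-2]},{"claw":60,"xyz":[-56,-48,8],"rotation":[0,0,-4]},{"claw":60,"xyz":[-84,-72,12],"rotation":[0,0,-6]},{"claw":60,"xyz":[-112,-96,16],"rotation":[0,0,-8]},{"claw":60,"xyz":[-140,-120,20],"rotation":[0,0,-10]},{"claw":60,"xyz":[-168,-144,24],"rotation":[0,0,-12]},{"claw":60,"xyz":[-196,-168,28],"rotation":[0,0,-14]},{"claw":60,"xyz":[-224,-192,32],"rotation":[0,0,-15.8]}])

```text
time: 0.82
eef_pos: [0.4103, 0.3378, 0.1733]
ee_rot: [-0.262, -3.131, -0.0]
ft_force: [1.3, -0.1, -1.4]
width: 0.0596
finger_force: 0.0
```

```bash
cat >> h.py <<'E'
from scipy.spatial.transform import Rotation as Ro
def delta(target,yyaw):
    "shift in tool axes (mm) and turn (deg) to a tool-down pose with tool y at heading yyaw deg"
    from workcell import observe
    s=observe();R=Ro.from_rotvec(s["ee_rot"]);a=np.radians(yyaw);y=np.array([np.cos(a),np.sin(a),0]);z=np.array([0,0,-1.])
    T=Ro.from_matrix(np.c_[np.cross(y,z),y,z])
    print("t",round(s["time"],2),"pos",np.round(s["eef_pos"],4),"f",np.round(s["ft_force"],2),"w",s["width"])
    print("shift mm",np.round(R.inv().apply(np.array(target)-s["eef_pos"])*1e3,1),"turn",np.round(np.degrees((R.inv()*T).as_rotvec()),2))
E
python3 -c "
from h import *
delta([.474,.1915,.15],80.3)"
```

```text
t 0.82 pos [0.4103 0.3378 0.1733] f [ 1.32 -0.09 -1.43] w 0.05962804542652529
shift mm [ -87.1 -133.6   23.3] turn [ 0.   -0.    0.12]
```

>>> send_rows(steps=[{"claw":60,"xyz":[-22,-34,6],"rotation":[0,0,0]},{"claw":60,"xyz":[-44,-68,12],"rotation":[0,0,0]},{"claw":60,"xyz":[-66,-102,18],"rotation":[0,0,0]},{"claw":60,"xyz":[-87,-134,23],"rotation":[0,0,0]},{"claw":60,"xyz":[-87,-134,23],"rotation":[0,0,0]},{"claw":60,"xyz":[-87,-134,23],"rotation":[0,0,0]}])

```text
time: 1.32
eef_pos: [0.4738, 0.1906, 0.1502]
ee_rot: [-0.272, -3.129, 0.001]
ft_force: [-0.2, 0.4, -0.1]
width: 0.06
finger_force: 0.0
```

Run:
```python
from h import *;from workcell import eyes
delta([.474,.1915,.062],80.3)
w=eyes.snapshot("wrist");import pickle;pickle.dump(w,open("w1.pkl","wb"))
cv2.imwrite("pics/w1.png",w["frame"]);print(proj(w,np.array([.474,.1915,.087])))
```

```text
t 1.32 pos [0.4738 0.1906 0.1502] f [-0.23  0.43 -0.1 ] w 0.060043875666437485
shift mm [-0.1  1.  88.2] turn [-0.04 -0.02 -0.22]
[284.03848882 226.43137158]
```

View pics/w1.png

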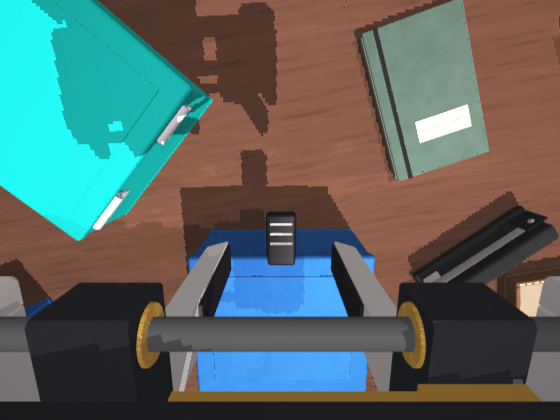

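The wrist view shows the tab straight between the fingers. Its columns run 267–296 (centre 281.5) and its rows run 212 (outer end) to 264 (root). The turquoise box and the stapler are clear of the fingers. I'll check the grip point numerically.

Run:
```python
from h import *;import pickle
w=pickle.load(open("w1.pkl","rb"));t=pickle.load(open("s0.pkl","rb"))["top"]
print("cam",-w["R"].T@w["t"])
a=np.radians(-9.7);x=np.array([np.cos(a),np.sin(a)]);
for p in((281.5,212),(281.5,264),(267,240),(296,240),(213,275),(350,275)):
    for z in (.075,.087):
        q=onz(w,p,z);print(p,z,q.round(4), "along x rel est:",((q[:2]-[.474,.1915])@x).round(4),"lat",((q[:2]-[.474,.1915])@[-x[1],x[0]]).round(4))
```

```text
cam [0.40386721 0.20158991 0.32875343]
(281.5, 212) 0.075 [0.465 0.191 0.075] along x rel est: -0.0088 lat -0.002
(281.5, 212) 0.087 [0.4621 0.1915 0.087 ] along x rel est: -0.0117 lat -0.002
(281.5, 264) 0.075 [0.5099 0.1832 0.075 ] along x rel est: 0.0368 lat -0.0021
(281.5, 264) 0.087 [0.5049 0.1841 0.087 ] along x rel est: 0.0317 lat -0.0021
(267, 240) 0.075 [0.4867 0.175  0.075 ] along x rel est: 0.0153 lat -0.0142
(267, 240) 0.087 [0.4827 0.1762 0.087 ] along x rel est: 0.0112 lat -0.0136
(296, 240) 0.075 [0.4908 0.1988 0.075 ] along x rel est: 0.0153 lat 0.0101
(296, 240) 0.087 [0.4867 0.199  0.087 ] along x rel est: 0.0113 lat 0.0095
(213, 275) 0.075 [0.5098 0.1235 0.075 ] along x rel est: 0.0467 lat -0.061
(213, 275) 0.087 [0.5048 0.1272 0.087 ] along x rel est: 0.0412 lat -0.0582
(350, 275) 0.075 [0.53   0.2394 0.075 ] along x rel est: 0.0472 lat 0.0566
(350, 275) 0.087 [0.5241 0.2376 0.087 ] along x rel est: 0.0416 lat 0.0539
```

>>> send_rows(steps=[{"claw":60,"xyz":[-3,-1,25],"rotation":[0,0,0]},{"claw":60,"xyz":[-3,-1,50],"rotation":[0,0,0]},{"claw":60,"xyz":[-3,-1,75],"rotation":[0,0,0]},{"claw":60,"xyz":[-3,-1,88],"rotation":[0,0,0]},{"claw":60,"xyz":[-3,-1,88],"rotation":[0,0,0]},{"claw":60,"xyz":[-3,-1,88],"rotation":[0,0,0]}])

```text
time: 1.87
eef_pos: [0.4754, 0.1923, 0.0623]
ee_rot: [-0.263, -3.129, 0.001]
ft_force: [0.6, -0.3, 0.3]
width: 0.06
finger_force: 0.0
```

>>> send_rows(steps=[{"claw":34,"xyz":[0,0,0],"rotation":[0,0,0]},{"claw":28,"xyz":[0,0,0],"rotation":[0,0,0]},{"claw":18,"xyz":[0,0,0],"rotation":[0,0,0]},{"claw":18,"xyz":[0,0,0],"rotation":[0,0,0]},{"claw":18,"xyz":[0,0,0],"rotation":[0,0,0]},{"claw":18,"xyz":[0,0,0],"rotation":[0,0,0]},{"claw":18,"xyz":[0,0,0],"rotation":[0,0,0]},{"claw":18,"xyz":[0,0,0],"rotation":[0,0,0]}], newtons=20)

```text
time: 2.53
eef_pos: [0.476, 0.1911, 0.0626]
ee_rot: [-0.266, -3.13, 0.0]
ft_force: [-1.2, -2.9, 3.9]
width: 0.024
finger_force: 20.0
```

>>> send_rows(steps=[{"claw":18,"xyz":[0,0,-1],"rotation":[0,0,0]},{"claw":18,"xyz":[0,0,-2],"rotation":[0,0,0]},{"claw":18,"xyz":[0,0,-2],"rotation":[0,0,0]},{"claw":18,"xyz":[0,0,-2],"rotation":[0,0,0]},{"claw":18,"xyz":[0,0,-2],"rotation":[0,0,0]}])

```text
time: 2.95
eef_pos: [0.476, 0.1911, 0.0644]
ee_rot: [-0.266, -3.13, 0.001]
ft_force: [1.9, -4.0, -4.3]
width: 0.0237
finger_force: 20.0
```

>>> send_rows(steps=[{"claw":18,"xyz":[0,0,-1],"rotation":[0,0,0]},{"claw":18,"xyz":[0,0,-2],"rotation":[0,0,0]},{"claw":18,"xyz":[0,0,-2],"rotation":[0,0,0]},{"claw":18,"xyz":[0,0,-2],"rotation":[0,0,0]},{"claw":18,"xyz":[0,0,-2],"rotation":[0,0,0]}])

```text
time: 3.37
eef_pos: [0.4761, 0.1911, 0.0664]
ee_rot: [0.266, 3.13, -0.001]
ft_force: [2.2, -3.6, -5.2]
width: 0.0239
finger_force: 20.0
```

>>> send_rows(steps=[{"claw":18,"xyz":[0,0,-1],"rotation":[0,0,0]},{"claw":18,"xyz":[0,0,-2],"rotation":[0,0,0]},{"claw":18,"xyz":[0,0,-2],"rotation":[0,0,0]},{"claw":18,"xyz":[0,0,-2],"rotation":[0,0,0]},{"claw":18,"xyz":[0,0,-2],"rotation":[0,0,0]}])

```text
time: 3.78
eef_pos: [0.4762, 0.1911, 0.0684]
ee_rot: [0.266, 3.13, -0.0]
ft_force: [2.5, -3.7, -4.6]
width: 0.0238
finger_force: 20.0
```

The force levels off at about 4.6 N by 6 mm of lift, and a locked lid would have passed 10 N by 4 mm. This lid gives. I'll follow the hinge arc, tilting the tool by 0.45 of the lid angle.

```bash
cat > arc.py <<'E'
import numpy as np
def pose(th,al): # box x,z of TCP rel to closed TCP
    r=154.1;p=np.radians(th)+np.arctan2(6,154);a=np.radians(al)
    return np.array([154-r*np.cos(p)-19*np.sin(a), r*np.sin(p)-6+19*(1-np.cos(a))])
def rows(p0,a0,ths):
    a=np.radians(a0);tx=np.array([-np.cos(a),np.sin(a)]);tz=np.array([-np.sin(a),-np.cos(a)])
    for th in ths:
        al=.45*th;d=pose(th,al)-p0;print(th,np.round([d@tx,d@tz],1),"rot",round(al-a0,1))
if __name__=="__main__":
    rows(np.array([0,6.]),0,[4,6,8,10,12,14,15,15]);print()
    for s in(15,30):rows(pose(s,.45*s),.45*s,s+np.arange(2,17,2.))
E
python3 arc.py
```

```text
4 [-0.2 -4.7] rot 1.8
6 [ -0.6 -10.1] rot 2.7
8 [ -1.2 -15.4] rot 3.6
10 [ -1.9 -20.7] rot 4.5
12 [ -2.8 -26. ] rot 5.4
14 [ -4.  -31.2] rot 6.3
15 [ -4.6 -33.8] rot 6.8
15 [ -4.6 -33.8] rot 6.8

17.0 [-0.8 -5.3] rot 0.9
19.0 [ -1.7 -10.5] rot 1.8
21.0 [ -2.9 -15.7] rot 2.7
23.0 [ -4.2 -20.9] rot 3.6
25.0 [ -5.7 -25.9] rot 4.5
27.0 [ -7.4 -31. ] rot 5.4
29.0 [ -9.2 -35.9] rot 6.3
31.0 [-11.2 -40.8] rot 7.2
32.0 [-1.5 -5.1] rot 0.9
34.0 [ -3.2 -10.1] rot 1.8
36.0 [ -5.1 -15. ] rot 2.7
38.0 [ -7.1 -19.9] rot 3.6
40.0 [ -9.3 -24.6] rot 4.5
42.0 [-11.7 -29.3] rot 5.4
44.0 [-14.2 -34. ] rot 6.3
46.0 [-16.9 -38.5] rot 7.2
```

>>> send_rows(steps=[{"claw":18,"xyz":[-0.2,0,-4.7],"rotation":[0,1.8,0]},{"claw":18,"xyz":[-0.6,0,-10],"rotation":[0,2.7,0]},{"claw":18,"xyz":[-1.2,0,-15.4],"rotation":[0,3.6,0]},{"claw":18,"xyz":[-1.9,0,-20.7],"rotation":[0,4.5,0]},{"claw":18,"xyz":[-2.8,0,-26],"rotation":[0,5.4,0]},{"claw":18,"xyz":[-4,0,-31.2],"rotation":[0,6.3,0]},{"claw":18,"xyz":[-4.6,0,-33.8],"rotation":[0,6.8,0]},{"claw":18,"xyz":[-4.6,0,-33.8],"rotation":[0,6.8,0]}], newtons=25)

```text
time: 4.45
eef_pos: [0.4801, 0.1905, 0.1023]
ee_rot: [-0.256, -3.011, -0.015]
ft_force: [-3.0, -2.7, -4.0]
width: 0.0237
finger_force: 25.0
```

Run:
```python
from h import *;from workcell import eyes
delta([.474,.1915,.062],80.3)
t=eyes.snapshot("top")["frame"];s=eyes.snapshot("side")["frame"]
f=lambda i:cv2.resize(i,(560,420),interpolation=2)
cv2.imwrite("pics/m1.png",np.hstack([cv2.resize(t[150:290,150:300],(390,364)),cv2.resize(s[160:260,280:380],(364,364))]))
```

```text
t 4.45 pos [0.4801 0.1905 0.1023] f [-3.04 -2.68 -4.03] w 0.02372129567580011
shift mm [ 1.3  0.  40.7] turn [-0.03 -6.89 -0.  ]
```

View pics/m1.png

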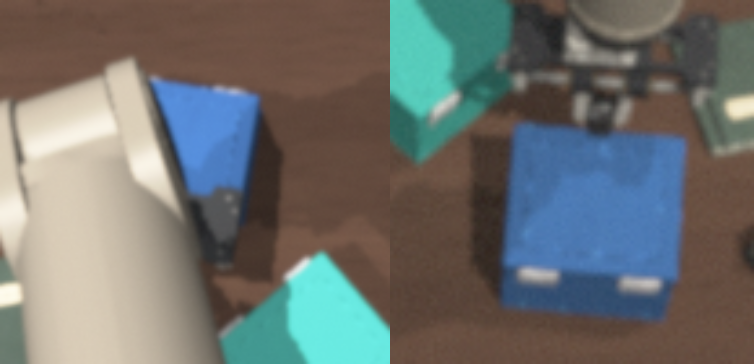

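The side crop shows the tab still in the fingers at (600,105) and the box standing put. The force is about 4 N, so I'll continue the arc.

>>> send_rows(steps=[{"claw":18,"xyz":[-0.8,0,-5.3],"rotation":[0,0.9,0]},{"claw":18,"xyz":[-1.7,0,-10.5],"rotation":[0,1.8,0]},{"claw":18,"xyz":[-2.9,0,-15.7],"rotation":[0,2.7,0]},{"claw":18,"xyz":[-4.2,0,-20.9],"rotation":[0,3.6,0]},{"claw":18,"xyz":[-5.7,0,-25.9],"rotation":[0,4.5,0]},{"claw":18,"xyz":[-7.4,0,-31],"rotation":[0,5.4,0]},{"claw":18,"xyz":[-8.3,0,-33.5],"rotation":[0,5.9,0]},{"claw":18,"xyz":[-10.2,0,-38.4],"rotation":[0,6.8,0]}])

```text
time: 5.22
eef_pos: [0.4943, 0.188, 0.1387]
ee_rot: [-0.245, -2.894, -0.028]
ft_force: [-1.9, -3.5, -5.3]
width: 0.0237
finger_force: 25.0
```

Run:
```python
from h import *
delta([.474,.1915,.062],80.3)
```

```text
t 5.22 pos [0.4943 0.188  0.1387] f [-1.92 -3.54 -5.33] w 0.023722117328969713
shift mm [ 2.   0.1 79.4] turn [ -0.05 -13.65   0.03]
```

>>> send_rows(steps=[{"claw":18,"xyz":[-1.5,0,-5.1],"rotation":[0,0.9,0]},{"claw":18,"xyz":[-3.2,0,-10.1],"rotation":[0,1.8,0]},{"claw":18,"xyz":[-5.1,0,-15],"rotation":[0,2.7,0]},{"claw":18,"xyz":[-7.1,0,-19.9],"rotation":[0,3.6,0]},{"claw":18,"xyz":[-9.3,0,-24.6],"rotation":[0,4.5,0]},{"claw":18,"xyz":[-11.7,0,-29.3],"rotation":[0,5.4,0]},{"claw":18,"xyz":[-14.2,0,-34],"rotation":[0,6.3,0]},{"claw":18,"xyz":[-15.5,0,-36.2],"rotation":[0,6.7,0]}])

```text
time: 5.88
eef_pos: [0.5181, 0.1838, 0.1705]
ee_rot: [-0.236, -2.777, -0.041]
ft_force: [-5.0, -4.3, -2.6]
width: 0.0238
finger_force: 25.0
```

>>> send_rows(steps=[{"claw":18,"xyz":[0,0,0],"rotation":[0,0,0]},{"claw":18,"xyz":[0,0,0],"rotation":[0,0,0]},{"claw":18,"xyz":[0,0,0],"rotation":[0,0,0]},{"claw":18,"xyz":[0,0,0],"rotation":[0,0,0]}])

```text
time: 6.22
eef_pos: [0.5177, 0.1839, 0.1702]
ee_rot: [-0.235, -2.778, -0.041]
ft_force: [-2.9, -3.7, -4.6]
width: 0.0237
finger_force: 25.0
```

Run:
```python
from h import *;from workcell import eyes,observe
import pickle
delta([.474,.1915,.062],80.3)
d={n:eyes.snapshot(n) for n in("side","top","wrist")};pickle.dump(d,open("s1.pkl","wb"))
s0=pickle.load(open("s0.pkl","rb"))["side"]["frame"]
f=lambda i:cv2.resize(i[150:270,270:390],(400,400),interpolation=2)
w=cv2.resize(d["wrist"]["frame"],(400,300))
cv2.imwrite("pics/m2.png",np.vstack([cv2.resize(np.hstack([f(s0),f(d["side"]["frame"])]),(600,300)),np.hstack([w,cv2.resize(d["top"]["frame"][150:290,150:290],(200,300))])]))
s=observe();R=Ro.from_rotvec(s["ee_rot"]).as_matrix();g=s["eef_pos"]-.019*R[:,2];print("grasp",g)
h=np.array([.6288,.1630,.075]);h[:2]=np.array([.4766,.189])+.154*np.array([np.cos(np.radians(9.7)),-np.sin(np.radians(9.7))])
v=g-h;print("hinge",h,"r",np.linalg.norm(v),"theta",np.degrees(np.arctan2(v[2],np.hypot(*v[:2])))-2.23)
```

```text
t 6.22 pos [0.5177 0.1839 0.1702] f [-2.93 -3.72 -4.61] w 0.02371145190461722
shift mm [  4.    0.3 116.9] turn [-6.000e-02 -2.033e+01  2.000e-02]
grasp [0.52423092 0.18280219 0.18803007]
hinge [0.62839833 0.16305264 0.075     ] r 0.15497319598424658 theta 44.6021303985051
```

View pics/m2.png

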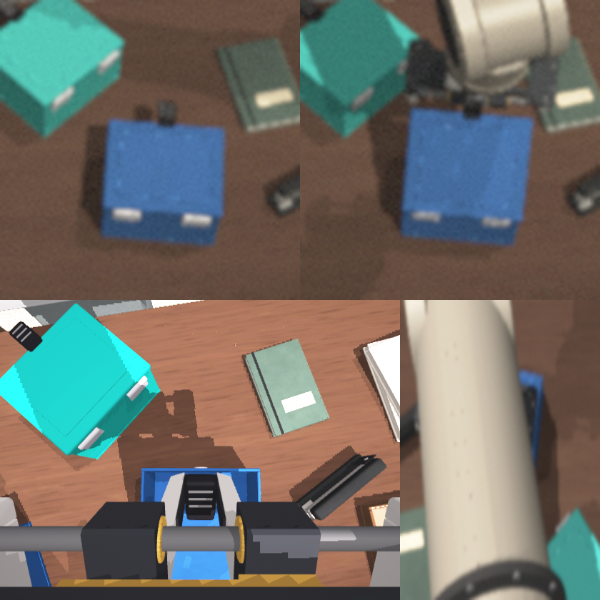

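The wrist view shows the open box interior, with the lid up and the tab between the fingers at (201,495). In the side view the box base is unmoved. I'll cross-check the angle from the lid's front corners in the side view, (316,194) and (362,197), and hand in if it agrees.

Run:
```python
from h import *;import pickle
from workcell import order,observe
c=pickle.load(open("s1.pkl","rb"))["side"];h=np.array([.6284,.1631,.075]);a=np.radians(-9.7)
x=np.array([np.cos(a),np.sin(a),0]);y=np.array([-x[1],x[0],0]);best=[]
for th in range(30,61,3):
    t=np.radians(th);P=h+(-.130*np.cos(t)+.010*np.sin(t))*x+np.array([0,0,.130*np.sin(t)+.010*np.cos(t)])
    e=np.linalg.norm(proj(c,P-.075*y)-[316,194])+np.linalg.norm(proj(c,P+.075*y)-[362.4,197.2]);best.append((round(e,1),th))
print(sorted(best)[:4]);s=observe();print(s["ft_force"],s["width"],s["finger_force"])
if 41<=sorted(best)[0][1]<=49: print(order.close_job())
```

```text
[(np.float64(4.3), 42), (np.float64(4.3), 45), (np.float64(4.6), 39), (np.float64(4.7), 48)]
[-3.98548143 -4.80825005 -3.45161313] 0.024093425413344114 24.998752176761627
the job is handed in; nothing more can be done
None
```

The left blue box (nearer the stapler) is the unlocked one: its lid is held in the fingers at about 45 degrees (44.6 from the arm's pose; the side picture fits anything from 42 to 45 equally well), the other blue box was never touched, and the job is handed in, with no verdict returned.

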